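# Close the carry box and hold it up level

### The job

The green carry box on the bench is packed: shut both of its lids fully while it stands there, then take it by its wooden handle and lift it about 13 cm clear of the bench without tipping it. Finish while holding it there by the handle, level and still, ready to be handed over: do not put it down or let go. Leave the scrap-metal figure, the wire brush and the flask where they stand.

Things in the scene. Friction and masses are not known exactly. Their poses are not given: they have to be found in the camera images.
- carry_box: Loose carry box, thin green sheet metal, 280 long (its x) x 200 wide (its y) x 90 mm high, on the bench (z = 0). Origin: centre of its underside, z up. A partition at y = 0 makes two compartments 95 mm wide, inner floor 4 mm up; above it a fixed spine, top 92 mm up, a lid hinged at each side. With lids and handle 0.58 kg, centre of mass at x = y = 0; with the parts about 0.87 kg.
- carry_handle: Fixed handle of the box: straight wooden grip 120 long (along the box's x) x 24 wide x 24 mm tall, edges rounded, between two flat steel uprights at x = +-62 mm. Origin: centre of the grip, 154 mm above the box's underside, over its middle; axes as the box's. 50 mm free under the grip down to the spine.
- lid_left (a joint): Hinge of the lid on the box's +y side, rad: 0 = shut (top face level, 93 mm above the underside), grows as the free edge swings up; starts part open. Hinge line along the box's x at y = +20 mm, 90 mm up. Sheet 286 x 85 x 3 mm, lip turned down at the free edge. Stiff (0.06 N m): it stays put and must be pushed down all the way; 1 to 2 N near the free edge, outward and down its arc, moves it.
- lid_right (a joint): The same for the lid on the box's -y side, its hinge line at y = -20 mm.
- lid_left_edge (a point): Middle of the free edge of the +y lid, on its upper face: 85 mm from the hinge line; it lies at y = +105 mm, 93 mm up in the box's frame when shut.
- lid_right_edge (a point): Middle of the free edge of the -y lid, on its upper face; it lies at y = -105 mm, 93 mm up in the box's frame when shut.
- gear: Loose steel gear wheel, 68 mm across the teeth, 16 mm thick, about 0.20 kg (0.15 to 0.25), lying flat on the floor of one compartment. Origin: centre of its underside. Its place along the box shifts the balance point.
- nut: Loose steel hexagon nut, 36 mm across flats, 19 mm thick, about 0.09 kg, lying flat in the other compartment. Origin: centre of its underside.
- figure: Bystander: little man welded of scrap metal on an 80 x 70 mm foot plate, 155 mm tall. Origin: centre of its underside.
- wire_brush: Bystander: wire brush with wooden back, 245 x 34 x 30 mm, lying bristles down along its own x. Origin: on the bench, 17 mm from the middle of its length towards the bristles.
- flask: Bystander: aluminium drinking flask, 70 mm across, 220 mm tall. Origin: centre of its underside.

How it is judged:
By the outcome, as a careful person would: the job done as asked, in the order asked, and still so for the second after the job is handed in, while the arm keeps its last pose, push and grip.
It also fails if it takes over 61 s, if anything falls off the work surface, if the arm or the gripper's body presses on something with over 40 N, if the wrist force passes 120 N, or if a joint passes its speed limit or range.

### The arm

A 6-joint arm with a two-finger parallel gripper is mounted at the origin on the work surface. World frame = base frame: x ahead of the robot, y to its left, z up, the work surface at z = 0. Lengths are in m, angles in rad, forces in N, time in s.
With the tool pointing down it reaches from about 0.35 to 0.85 m from the base axis. Payload 8.1 kg.
Tool frame: the origin (TCP) lies on the centre line of the jaws, within the pads' length; the fingertips stand bot.tips_ahead ahead of it and the grasp point (between the pads) is the TCP (bot.tips_ahead is the distance from the TCP to the fingertips, in m); z points along the fingers, y is the line along which they close (so a half turn about z gives the same grasp; the last joint's range is limited). The gripper opens to 93 mm and grips with 3 to 60 N. Pads are 15 mm wide; open, the fingers measure 128 mm over their backs; the gripper's body (75 mm by 188 mm) begins 65 mm behind the grasp point.
Start: joints at [-1.434, 0.13, 1.488, -0, 1.523, -0.085], TCP at [0.132, -0.585, 0.238] pointing down, gripper open.
Joint ranges: [-2.96, 2.96], [-0.89, 2.26], [0.02, 2.5], [-1.34, 4.48], [0, 2.73], [-2.66, 2.66]. Speed limits (rad/s): [2.39, 2.39, 2.79, 3.14, 3.14, 3.14].

### API

Orientations are given as a unit quaternion [x, y, z, w].
In Python, from plant import bot, camrig gives the robot as it stands (bot), with the cameras (camrig).
- The arm moves only by the tool step_hand, called after "Call:" by a JSON object that holds its "name" and its "arguments", one argument or row to a line. Schema: {"type":"object","properties":{"moves":{"type":"string"},"aperture":{"type":"number"},"grip_n":{"type":"number"},"only":{"type":"string"},"quiet":{"type":"boolean"},"lines":{"type":"string"}},"required":["moves"],"additionalProperties":false}. moves is a string of 1 to 8 rows, parted by semicolons, with the numbers parted by spaces; each row has 6 numbers: dx, dy, dz in parts of the range, where 1.0 means 0.6 m, then a rotation vector rx, ry, rz in shares of 360 degrees (1.0 is 360 degrees); each row is the pose to reach, as a shift and turn from the pose commanded when the call began, along the tool's axes at that moment; what a row does not reach only later rows make up. A row lasts 1/10 s, in which the tool goes at most 0.05 m and 0.15 rad, less where a joint would pass 70% of its speed; a pose out of reach is approached as far as the arm can. aperture is the opening from 0.0 (shut) to 1.0 (fully open), set as the call begins (left out keeps the last). The fingers move at their own pace and stop on an object; grip_n is the grip in N (left out, the last holds). Time passes only in rows, so rows that do not move let the fingers close. The tool returns the time, the measured TCP pose, the force, the opening and the grip force at its end. only (a regular expression) keeps the lines of the reply that match it, lines (a string "A,B") keeps lines A to B, and quiet returns only ok. A shift or turn number past 1, either way, is cut back to 1. Input that does not fit is refused with a message, and nothing moves.
- bot.state(): the state, without advancing time (a new reading comes with each control period).
- camrig.snapshot(name): name is "side" or "top" or "wrist"; returns a dict with "color" (420x560x3 uint8, red, green, blue), "intrinsics" (3x3 intrinsics, pixels), "origin" and "attitude" of the camera in the world. Camera axes: x right, y up, looking along -z (the intrinsics and any distortion apply to the point x, -y, -z); pixel columns grow to the right and rows downward; lengths in m; the calibration is good to about 2 mm. A picture is of the moment at which its call begins. There is no depth.
- bot.close_job(): hands the job in; it is judged then, once.
The state is a dict: "time": time; "joints": joint angles; "dq": joint speeds; "tau": joint torques, N m; "position": TCP position; "orientation": TCP orientation; "wrist_force": force on the tool from outside, world axes, zero at the start; "moment": the same for the moment, N m; "finger_gap": opening from 0.0 (shut) to 1.0 (fully open); "finger_force": force on a finger pad.
Only numpy, scipy, OpenCV 4.12 (cv2) and the standard library are available. Lean on these libraries where they do the work, as an engineer would, in place of code of your own. Each camera call takes 0.05 s, during which the arm holds its last target. There are 200 camera calls.

## Working session

There is one attempt and no reset: what is moved stays moved. The work goes in short steps, Python scripts to look and compute and a tool call to move; the robot and the scene stay as the last step left them, time stands still between calls to the robot, and variables do not carry over. Pictures are saved under pics/ and viewed, at most 10 in all, crops included, and the job is handed in when it is done.

```bash
ls; mkdir -p pics
```

Run:
```python
from plant import bot, camrig
import cv2,json
print(bot.state(), bot.tips_ahead)
for n in("side","top"):
    s=camrig.snapshot(n); cv2.imwrite(f"pics/{n}0.png",s["color"][:,:,::-1]); print(n,s["intrinsics"],s["origin"],s["attitude"],[k for k in s])
```

```text
pics
plant.py
{'time': 0.0, 'joints': array([-1.43440268e+00,  1.31140824e-01,  1.48925148e+00, -3.66199711e-06,
        1.52298956e+00, -8.54134682e-02]), 'dq': array([-1.07909906e-04,  1.82972920e-03, -6.34304748e-05,  4.65739480e-04,
        5.20368045e-04,  6.59942462e-04]), 'tau': array([ 1.83975135e-03, -5.59845757e+01, -4.91751122e+01,  7.68517354e-02,
        3.57935694e-02, -1.50328806e-04]), 'position': array([ 0.13193737, -0.58478107,  0.23661482]), 'orientation': array([ 9.93856094e-01,  1.10676397e-01, -2.46293775e-05, -8.94269796e-04]), 'wrist_force': array([-0.67759496,  0.54852525,  0.04081967]), 'moment': array([-0.03064269, -0.0332783 ,  0.0452299 ]), 'finger_force': 0.0, 'finger_gap': 0.9956870938309097} 0.019
side [[415.64111135   0.         273.42072058]
 [  0.         415.64111135 214.38587561]
 [  0.           0.           1.        ]] [0.1328563  0.69165635 1.02542057] [-0.10626862  0.34734749  0.89654057 -0.25351866] ['color', 'intrinsics', 'origin', 'attitude']
top [[385.33438274   0.         278.0382577 ]
 [  0.         385.33438274 207.48198185]
 [  0.           0.           1.        ]] [0.43549105 0.01719893 1.16259704] [ 0.0416288  -0.05007494 -0.69489275  0.71615893] ['color', 'intrinsics', 'origin', 'attitude']
```

View pics/side0.png

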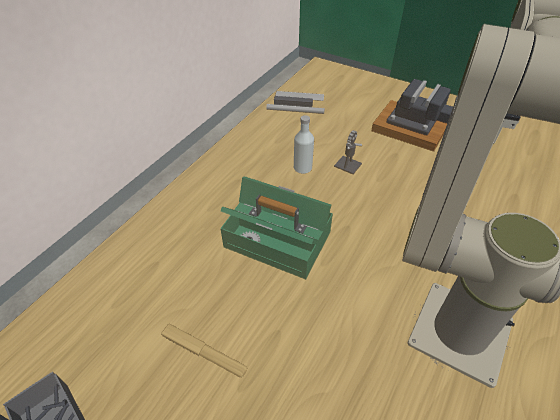

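View pics/top0.png

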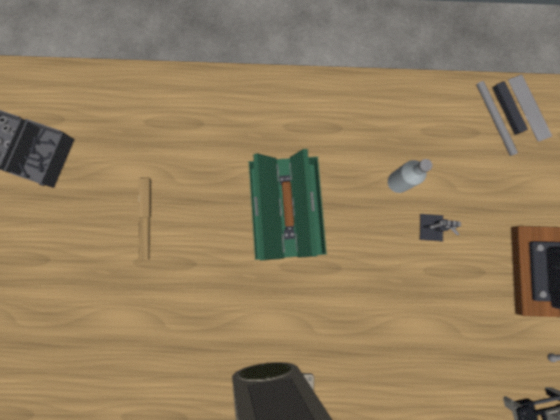

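The side view shows the box at about (275,230) with both lids part open and the flask, figure and brush standing apart. The top view shows the box at about (288,207), with its long axis nearly vertical in the picture. I'll enlarge both.

Run:
```python
import cv2,numpy as np
a=cv2.imread("pics/top0.png")[140:270,230:345]; b=cv2.imread("pics/side0.png")[165:285,205:345]
a=cv2.resize(a,(0,0),fx=4.6,fy=4.6,interpolation=2); b=cv2.resize(b,(0,0),fx=5.5,fy=5.5,interpolation=2)
cv2.imwrite("pics/topc.png",a); cv2.imwrite("pics/sidec.png",b[:600,:800]); print(a.shape,b.shape)
```

```text
(598, 529, 3) (660, 770, 3)
```

View pics/topc.png

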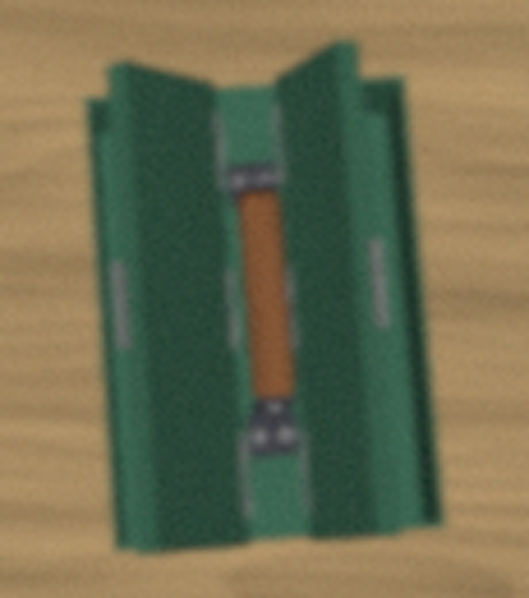

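View pics/sidec.png

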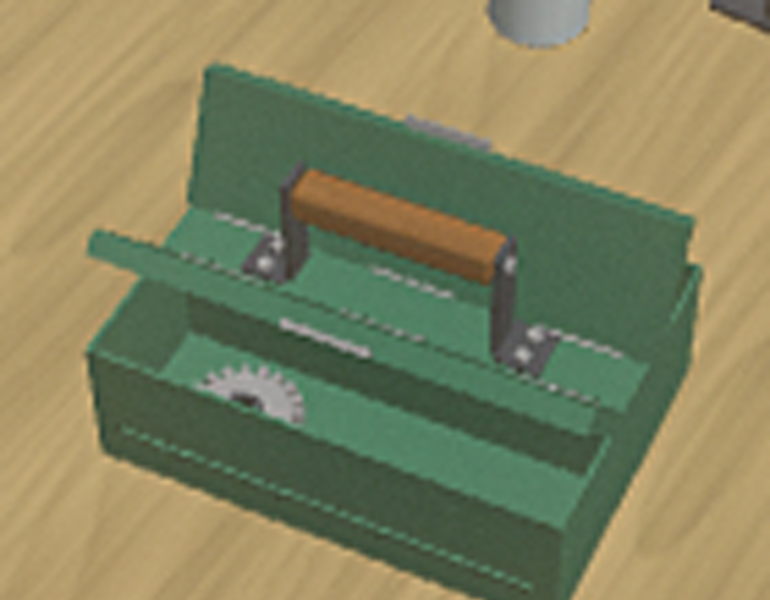

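Both lids stand open: free edge of the −y lid at crop (205,65)–(692,217), of the +y lid at (90,235)–(605,410). The gear lies at about (250,405) in the +y compartment, and the nut is hidden. Next I'll fit the box pose and lid angles.

Create geo.py:
```python
import numpy as np
from scipy.spatial.transform import Rotation as R
from scipy.optimize import least_squares
CAM={"side":(np.array([[415.641,0,273.42],[0,415.641,214.386],[0,0,1]]),[0.1328563,0.69165635,1.02542057],[-0.10626862,0.34734749,0.89654057,-0.25351866]),
"top":(np.array([[385.334,0,278.038],[0,385.334,207.482],[0,0,1]]),[0.43549105,0.01719893,1.16259704],[0.0416288,-0.05007494,-0.69489275,0.71615893])}
def proj(c,P):
    K,o,q=CAM[c] if isinstance(c,str) else c
    p=R.from_quat(q).inv().apply(np.asarray(P)-o); p=p*[1,-1,-1]; p=p@np.asarray(K).T
    return p[...,:2]/p[...,2:]
def ray(c,uv,z):
    K,o,q=CAM[c] if isinstance(c,str) else c
    d=np.linalg.solve(K,[*uv,1])*[1,-1,-1]; d=R.from_quat(q).apply(d); return np.array(o)+d*(z-o[2])/d[2]
def b2w(b,P): return R.from_euler('z',b[2]).apply(P)+[b[0],b[1],0]
def edge(s,t,x,r=.085): # s=+1 left lid
    return [x,s*(.02+r*np.cos(t)-.003*np.sin(t)),.09+r*np.sin(t)+.003*np.cos(t)]
def crop(p,f,o): return (np.array(p)+.5)/f-.5+o
```

Create fit.py:
```python
from geo import *
S=lambda u,v:crop((u,v),5.5,(205,165)); T=lambda u,v:crop((u,v),4.6,(230,140))
def model(p):
    b,tl,tr=p[:3],p[3],p[4]
    return [("side",[.14,.1,0],S(103,452)),("side",[.14,.1,.09],S(90,352)),("side",[-.14,.1,.09],S(565,527)),("side",[-.14,-.1,.09],S(698,270)),
    ("side",edge(-1,tr,.143),S(207,66)),("side",edge(-1,tr,-.143),S(693,217)),("side",edge(1,tl,.143),S(95,230)),("side",edge(1,tl,-.143),S(605,408)),
    ("top",[.06,0,.166],T(262,192)),("top",[-.06,0,.166],T(273,398)),("top",[-.14,-.1,.09],T(440,523)),("top",[.14,-.1,.09],T(403,80)),("top",[.14,.1,.09],T(90,100)),
    ("top",edge(1,tl,.143),T(133,64)),("top",edge(-1,tr,.143),T(335,42)),("top",[.14,.02,.092],T(216,90)),("top",[.14,-.02,.092],T(278,88))]
def res(p): return np.concatenate([proj(c,b2w(p[:3],P))-uv for c,P,uv in model(p)])
r=least_squares(res,[.45,0,0,.6,1.1],loss='soft_l1')
print(r.x); print(res(r.x).reshape(-1,2).round(1).tolist())
b=r.x[:3]; g=ray("side",S(250,403),.02); print("gear box frame",R.from_euler('z',-b[2]).apply(g-[b[0],b[1],0]))
```

```bash
python3 fit.py
```

```text
[ 0.57629338 -0.01773446  0.10290314  0.87630615  1.15890883]
[[0.2, -0.3], [-0.5, -0.8], [-0.0, 0.1], [1.2, -1.1], [0.1, 0.1], [-0.4, 1.3], [0.1, -0.7], [-1.1, -0.4], [-0.6, -0.1], [0.5, 0.5], [1.3, 1.7], [0.5, -0.4], [-1.3, 0.1], [-1.9, -0.1], [0.4, 0.3], [-0.7, 0.1], [-0.1, -0.4]]
gear box frame [0.07251814 0.04758114 0.02      ]
```

Create go.py:
```python
# usage: go.py mode x y z (box frame TCP target, z height) ; mode p(ush: tool y along +box x) / g(rip: tool y along -box y)
import sys
from geo import *
from plant import bot, camrig
B=np.array([.5763,-.0177,.1029])
m=sys.argv[1]; t=b2w(B,list(map(float,sys.argv[2:5])))
a=B[2] if m=='p' else B[2]-np.pi/2
y=np.array([np.cos(a),np.sin(a),0]); z=np.array([0,0,-1.]); M=np.c_[np.cross(y,z),y,z]
s=bot.state(); Q=R.from_quat(s["orientation"])
print("row",Q.inv().apply(t-s["position"]).round(4),(Q.inv()*R.from_matrix(M)).as_rotvec().round(4),"joints",s["joints"].round(2),"t",s["time"])
```

Run:
```python
from geo import *
print("flask",ray("top",(398,188),0.0),"fig",ray("top",(432,228),0))
```

```bash
python3 go.py p 0 0 .40
```

```text
flask [ 0.65930424 -0.36165363  0.        ] fig [ 0.53910119 -0.4640095   0.        ]
row [ 0.5583 -0.4557 -0.1625] [-1.3000e-03 -1.3000e-03 -1.4519e+00] joints [-1.43  0.13  1.49 -0.    1.52 -0.09] t 0.1
```

The manual's scale: shifts go in shares of 0.6 m and turns go in shares of 360 degrees. Converting my numbers, -0.15 m / 0.6 = -0.25, -0.1 m / 0.6 = -0.1667.

Call:
{"name": "step_hand", "arguments": {
  "moves": "0 0 -0.0833 0 0 0;0 0 -0.1667 0 0 0;0 0 -0.25 0 0 0",
  "aperture": 0
}}

```text
time: 0.4
position: [0.132, -0.5846, 0.3884]
orientation: [0.994, 0.111, -0.0, -0.001]
wrist_force: [0.7, -1.5, 0.1]
finger_gap: 0.795
finger_force: 0.0
```

Scaled: 0.28 m / 0.6 = 0.4667, 0.245 m / 0.6 = 0.4083, -0.72 rad / 6.2832 = -0.1146.

Call:
{"name": "step_hand", "arguments": {
  "moves": "0.0583 -0.0467 0 0 0 -0.0143;0.1167 -0.095 0 0 0 -0.0286;0.175 -0.1417 0 0 0 -0.043;0.2333 -0.19 0 0 0 -0.0573;0.2917 -0.2367 0 0 0 -0.0716;0.35 -0.285 0 0 0 -0.0859;0.4083 -0.3333 0 0 0 -0.1003;0.4667 -0.38 0 0 0 -0.1146"
}}

```text
time: 1.2
position: [0.3556, -0.2995, 0.3873]
orientation: [0.89, 0.455, -0.0, -0.0]
wrist_force: [0.7, -0.8, -0.3]
finger_gap: 0.102
finger_force: 0.0
```

```bash
python3 go.py p 0 0 .40
```

```text
row [ 0.3577  0.0139 -0.0126] [-3.000e-04 -2.000e-04 -7.284e-01] joints [-0.81 -0.25  1.58  0.    1.81 -0.18] t 1.2
```

Scaled: 0.358 m / 0.6 = 0.5967, 0.315 m / 0.6 = 0.525, -0.728 rad / 6.2832 = -0.1159.

Call:
{"name": "step_hand", "arguments": {
  "moves": "0.075 0.0033 -0.0033 0 0 -0.0143;0.15 0.0067 -0.0067 0 0 -0.0286;0.225 0.01 -0.01 0 0 -0.043;0.3 0.0133 -0.0133 0 0 -0.0573;0.375 0.0167 -0.0167 0 0 -0.0716;0.45 0.02 -0.02 0 0 -0.0859;0.525 0.0217 -0.02 0 0 -0.1003;0.5967 0.0233 -0.02 0 0 -0.1159"
}}

```text
time: 2.0
position: [0.5778, -0.0181, 0.3992]
orientation: [0.67, 0.743, -0.0, -0.0]
wrist_force: [0.3, -1.1, 1.1]
finger_gap: 0.008
finger_force: 0.0
```

Run:
```python
from plant import bot, camrig
import cv2
s=camrig.snapshot("wrist"); print(s["intrinsics"],s["origin"],s["attitude"],bot.state()["position"])
cv2.imwrite("pics/w0.png",s["color"][:,:,::-1])
```

```bash
python3 go.py p 0 .032 .21
```

```text
[[301.73791965   0.         284.86782933]
 [  0.         301.73791965 206.39334103]
 [  0.           0.           1.        ]] [0.5690174  0.05959398 0.54623208] [-0.14265155 -0.00672466  0.05077768  0.98844673] [ 0.57993402 -0.01325555  0.39759958]
row [ 0.0273 -0.0036  0.1877] [-0.0009 -0.0034  0.0103] joints [-0.11  0.07  1.26  0.    1.81 -0.23] t 2.05
```

View pics/w0.png

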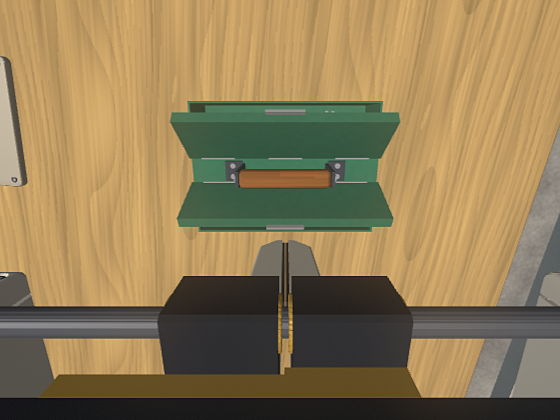

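The wrist view shows +y upward. The closed fingers are at about (285,250), the +y lid is at rows 112–158 and the −y lid at rows 182–228, and gear teeth peek out at (330,112). I'll push the +y lid first.

Scaled: 0.2 m / 0.6 = 0.3333, 0.19 m / 0.6 = 0.3167.

Call:
{"name": "step_hand", "arguments": {
  "moves": "0.0333 0 0.0333 0 0 0;0.0583 0 0.1 0 0 0;0.075 0 0.1833 0 0 0;0.075 0 0.2667 0 0 0;0.075 0 0.3167 0 0 0;0.075 0 0.3333 0 0 0;0.075 0 0.3333 0 0 0;0.075 0 0.3333 0 0 0"
}}

```text
time: 2.85
position: [0.5736, 0.0246, 0.2018]
orientation: [0.671, 0.741, 0.001, 0.001]
wrist_force: [-0.3, 0.5, 0.8]
finger_gap: 0.004
finger_force: 0.0
```

```bash
python3 go.py p 0 .0508 .1676
```

```text
row [ 0.0085 -0.0018  0.0342] [ 0.0027  0.0004 -0.004 ] joints [-0.05  0.08  1.61  0.    1.45 -0.15] t 2.85
```

Scaled: 0.063 m / 0.6 = 0.105, 0.051 m / 0.6 = 0.085.

Call:
{"name": "step_hand", "arguments": {
  "moves": "0.0117 0 0.0333 0 0 0;0.0142 0 0.0567 0 0 0;0.0217 0 0.0617 0 0 0;0.0283 0 0.0683 0 0 0;0.0367 0 0.0767 0 0 0;0.0433 0 0.085 0 0 0;0.05 0 0.095 0 0 0;0.0567 0 0.105 0 0 0"
}}

```text
time: 3.65
position: [0.5693, 0.0589, 0.1364]
orientation: [0.671, 0.741, 0.0, 0.0]
wrist_force: [0.0, -0.5, -0.7]
finger_gap: 0.003
finger_force: 0.3
```

```bash
python3 go.py p 0 .084 .112
```

```text
row [ 0.007  -0.0009  0.0244] [ 0.0004  0.     -0.0038] joints [ 0.01  0.13  1.68  0.    1.33 -0.09] t 3.65
```

Scaled: 0.025 m / 0.6 = 0.0417, 0.022 m / 0.6 = 0.0367.

Call:
{"name": "step_hand", "arguments": {
  "moves": "0.0033 0 0.01 0 0 0;0.0067 0 0.02 0 0 0;0.01 0 0.03 0 0 0;0.0133 0 0.0367 0 0 0;0.015 0 0.0417 0 0 0;0.015 0 0.0417 0 0 0"
}}

```text
time: 4.25
position: [0.5682, 0.0674, 0.1122]
orientation: [0.671, 0.741, -0.0, 0.0]
wrist_force: [-4.3, -1.1, 7.1]
finger_gap: 0.004
finger_force: 3.3
```

```bash
python3 go.py p 0 .084 .112
```

```text
row [-0.0015 -0.0007  0.0002] [-0.0002  0.0004 -0.0039] joints [ 0.03  0.15  1.7  -0.    1.29 -0.07] t 4.25
```

Scaled: 0.002 m / 0.6 = 0.0033, 0.001 m / 0.6 = 0.0017.

Call:
{"name": "step_hand", "arguments": {
  "moves": "0 0 0.0017 0 0 0;0 0 0.0033 0 0 0;0 0 0.0033 0 0 0"
}}

```text
time: 4.55
position: [0.5683, 0.0674, 0.112]
orientation: [0.671, 0.741, -0.0, 0.0]
wrist_force: [-11.3, -2.6, 20.0]
finger_gap: 0.006
finger_force: 9.8
```

Call:
{"name": "step_hand", "arguments": {
  "moves": "0 0 -0.05 0 0 0;0 0 -0.1167 0 0 0;-0.0167 0 -0.1833 0 0 0"
}}

```text
time: 4.85
position: [0.5685, 0.0583, 0.2202]
orientation: [0.671, 0.742, -0.0, -0.001]
wrist_force: [1.5, -1.1, -0.1]
finger_gap: 0.004
finger_force: 0.0
```

```bash
python3 go.py p 0 -.034 .205
```

```text
row [-0.1104  0.0003  0.0152] [-0.0015 -0.0007 -0.0029] joints [ 0.01  0.06  1.59  0.    1.49 -0.09] t 4.85
```

Call:
{"name": "step_hand", "arguments": {
  "moves": "-0.0583 0 0 0 0 0;-0.125 0 0 0 0 0;-0.175 0 0 0 0 0;-0.1767 0 0 0 0 0;-0.1767 0 0.025 0 0 0;-0.1767 0 0.05 0 0 0;-0.1767 0 0.0733 0 0 0;-0.1767 0 0.0733 0 0 0"
}}

```text
time: 5.65
position: [0.5775, -0.0465, 0.1715]
orientation: [0.671, 0.742, -0.002, -0.003]
wrist_force: [0.3, -0.5, 0.2]
finger_gap: 0.006
finger_force: 0.0
```

```bash
python3 go.py p 0 -.0386 .176
```

```text
row [-0.0098  0.0018 -0.0045] [-0.0059 -0.0018 -0.0025] joints [-0.17  0.12  1.62  0.    1.41 -0.27] t 5.65
```

Scaled: -0.049 m / 0.6 = -0.0817, -0.045 m / 0.6 = -0.075.

Call:
{"name": "step_hand", "arguments": {
  "moves": "-0.0167 0 0 0 0 0;-0.0333 0 0.0017 0 0 0;-0.0433 0 0.0083 0 0 0;-0.0533 0 0.0167 0 0 0;-0.0617 0 0.0233 0 0 0;-0.0683 0 0.0317 0 0 0;-0.075 0 0.0417 0 0 0;-0.0817 0 0.0533 0 0 0"
}}

```text
time: 6.45
position: [0.5846, -0.097, 0.1432]
orientation: [0.671, 0.741, 0.0, 0.0]
wrist_force: [0.1, 1.0, -0.0]
finger_gap: 0.007
finger_force: 0.3
```

```bash
python3 go.py p 0 -.084 .112
```

```text
row [-0.0042 -0.0001  0.0312] [ 0.0002  0.0002 -0.0039] joints [-0.25  0.17  1.62 -0.    1.35 -0.35] t 6.45
```

Scaled: 0.032 m / 0.6 = 0.0533, 0.029 m / 0.6 = 0.0483.

Call:
{"name": "step_hand", "arguments": {
  "moves": "-0.0017 0 0.01 0 0 0;-0.0033 0 0.02 0 0 0;-0.005 0 0.03 0 0 0;-0.0067 0 0.04 0 0 0;-0.0083 0 0.0483 0 0 0;-0.0083 0 0.0533 0 0 0;-0.0083 0 0.0533 0 0 0"
}}

```text
time: 7.15
position: [0.585, -0.1016, 0.1122]
orientation: [0.671, 0.741, -0.0, -0.0]
wrist_force: [-4.1, 0.7, 7.1]
finger_gap: 0.004
finger_force: 3.4
```

```bash
python3 go.py p 0 -.084 .112
```

```text
row [ 0.0004 -0.0001  0.0002] [-0.0001  0.     -0.0038] joints [-0.26  0.21  1.64 -0.    1.3  -0.36] t 7.15
```

Now I'll press this lid home, retract up and over, and look again.

Scaled: 0.002 m / 0.6 = 0.0033, 0.001 m / 0.6 = 0.0017.

Call:
{"name": "step_hand", "arguments": {
  "moves": "0 0 0.0017 0 0 0;0 0 0.0033 0 0 0;0 0 0.0033 0 0 0"
}}

```text
time: 7.45
position: [0.5851, -0.1016, 0.1121]
orientation: [0.671, 0.741, -0.0, 0.0]
wrist_force: [-10.8, 2.0, 19.5]
finger_gap: 0.009
finger_force: 9.4
```

Call:
{"name": "step_hand", "arguments": {
  "moves": "0 0 -0.05 0 0 0;0 0 -0.1167 0 0 0;0 0 -0.2 0 0 0;0 0 -0.2833 0 0 0;0 0 -0.3333 0 0 0",
  "aperture": 1,
  "grip_n": 60
}}

```text
time: 7.95
position: [0.586, -0.1018, 0.3147]
orientation: [0.671, 0.741, 0.001, 0.002]
wrist_force: [0.4, -0.3, -0.9]
finger_gap: 0.384
finger_force: 0.0
```

```bash
python3 go.py g .017 0 .30
```

Run:
```python
from plant import bot, camrig
import cv2,numpy as np
a=camrig.snapshot("side")["color"][165:285,205:345,::-1]; b=camrig.snapshot("top")["color"][140:270,230:345,::-1]
a=cv2.resize(a,(420,360),interpolation=2);b=cv2.resize(b,(345,390),interpolation=2)
im=np.zeros((390,765,3),np.uint8);im[:360,:420]=a;im[:,420:]=b
cv2.imwrite("pics/c1.png",im)
```

```text
row [0.0848 0.0156 0.0146] [ 0.0056 -0.0026  1.567 ] joints [-0.26  0.09  1.39  0.    1.65 -0.36] t 7.95
```

View pics/c1.png

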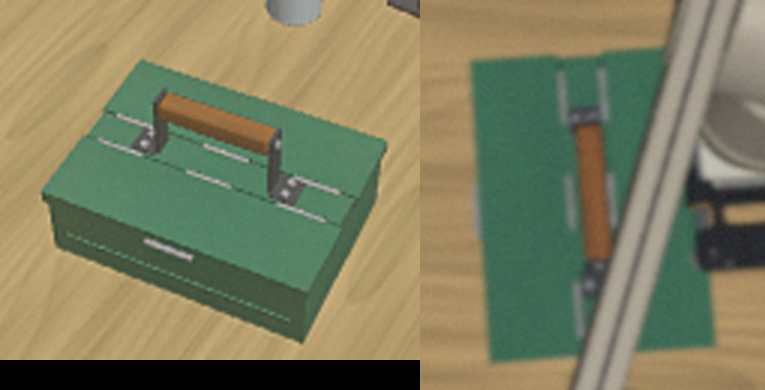

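Both lids lie flat. In the side crop (3x) the lid corners are (143,60), (43,195), (308,292) and (386,145), and the grip's end uprights are at (160,95) and (277,135). I'll refit the box pose.

Run:
```python
from geo import *
S=lambda u,v:crop((u,v),3,(205,165)); T=lambda u,v:crop((u-420,v),3,(230,140))
D=[("side",[.143,.105,.093],S(43,195)),("side",[-.143,.105,.093],S(308,292)),("side",[-.143,-.105,.093],S(386,145)),("side",[.143,-.105,.093],S(143,60)),
("top",[.143,.105,.093],T(471,60)),("top",[-.143,.105,.093],T(491,361)),("top",[-.143,-.105,.093],T(715,345)),("top",[.06,0,.166],T(588,126)),("top",[-.06,0,.166],T(597,260))]
f=lambda p:np.concatenate([proj(c,b2w(p,P))-uv for c,P,uv in D])
r=least_squares(f,[.576,-.018,.1],loss='soft_l1');print(r.x,f(r.x).reshape(-1,2).round(1).tolist())
```

```text
[ 0.57684075 -0.01675582  0.09986563] [[-0.8, -1.7], [-0.2, -0.2], [0.7, -1.6], [-0.7, -0.7], [-0.9, 0.3], [-1.3, 1.3], [0.1, 1.2], [-0.0, -0.6], [0.4, 0.1]]
```

Scaled: 0.084 m / 0.6 = 0.14, 0.08 m / 0.6 = 0.1333, 1.16 rad / 6.2832 = 0.1846.

```bash
sed -i 's/\[.5763,-.0177,.1029\]/[.5767,-.0171,.101]/' go.py
```

Call:
{"name": "step_hand", "arguments": {
  "moves": "0.02 0.0033 0 0 0 0.0231;0.04 0.0067 0 0 0 0.0462;0.06 0.0117 0 0 0 0.0692;0.08 0.015 0 0 0 0.0923;0.1 0.0183 0 0 0 0.1154;0.12 0.0217 0 0 0 0.1385;0.1333 0.025 0 0 0 0.1615;0.14 0.0267 0 0 0 0.1846",
  "aperture": 1,
  "grip_n": 60
}}

```text
time: 8.85
position: [0.5924, -0.0155, 0.3083]
orientation: [0.968, 0.25, -0.001, -0.0]
wrist_force: [-0.4, -0.6, 0.5]
finger_gap: 1.001
finger_force: 0.0
```

Call:
{"name": "step_hand", "arguments": {
  "moves": "0 0 0 0 0 0.0223;0 0 0 0 0 0.0446;0 0 0 0 0 0.0648;0 0 0 0 0 0.0648;0 0 0 0 0 0.0648"
}}

```text
time: 9.35
position: [0.5924, -0.0164, 0.3088]
orientation: [0.999, 0.053, -0.001, -0.0]
wrist_force: [-0.5, 0.1, 0.2]
finger_gap: 1.001
finger_force: 0.0
```

```bash
python3 go.py g .017 0 .152
```

```text
row [ 0.0014 -0.0009  0.1568] [-0.0003  0.001   0.0057] joints [-0.11  0.09  1.4   0.    1.65  1.35] t 9.35
```

Scaled: 0.157 m / 0.6 = 0.2617, 0.145 m / 0.6 = 0.2417, 0.005 rad / 6.2832 = 0.0008.

Call:
{"name": "step_hand", "arguments": {
  "moves": "0.0017 -0.0017 0.0667 0 0 0.0008;0.0017 -0.0017 0.1333 0 0 0.0008;0.0017 -0.0017 0.2 0 0 0.0008;0.0017 -0.0017 0.2417 0 0 0.0008;0.0017 -0.0017 0.2617 0 0 0.0008;0.0017 -0.0017 0.2617 0 0 0.0008;0.0017 -0.0017 0.2617 0 0 0.0008"
}}

```text
time: 10.05
position: [0.5944, -0.0155, 0.1541]
orientation: [0.999, 0.049, 0.001, 0.0]
wrist_force: [-0.6, -0.2, 0.3]
finger_gap: 1.001
finger_force: 0.0
```

Call:
{"name": "step_hand", "arguments": {
  "moves": "0 0 0 0 0 0;0 0 0 0 0 0;0 0 0 0 0 0;0 0 0 0 0 0;0 0 0 0 0 0;0 0 0 0 0 0;0 0 0 0 0 0;0 0 0 0 0 0",
  "aperture": 0,
  "grip_n": 60
}}

```text
time: 10.85
position: [0.5935, -0.0154, 0.1526]
orientation: [0.999, 0.049, -0.0, 0.0]
wrist_force: [0.2, -0.0, 0.3]
finger_gap: 0.36
finger_force: 0.0
```

```bash
python3 go.py g .017 0 .152; python3 -c "
from plant import bot, camrig;print(bot.state()['moment'],bot.state()['wrist_force'])"
```

```text
row [0.0001 0.     0.0006] [-0.      0.0001 -0.0031] joints [-0.11  0.17  1.6  -0.    1.37  1.36] t 10.85
[-0.01796843  0.02320509  0.01742198] [ 0.18355368 -0.02326365  0.30094685]
```

Still closing; wait, then do a small test lift.

Call:
{"name": "step_hand", "arguments": {
  "moves": "0 0 0 0 0 0;0 0 0 0 0 0;0 0 0 0 0 0;0 0 0 0 0 0;0 0 0 0 0 0",
  "aperture": 0,
  "grip_n": 60
}}

```text
time: 11.35
position: [0.5935, -0.0152, 0.1526]
orientation: [0.999, 0.049, -0.0, -0.0]
wrist_force: [-0.5, 2.6, -0.8]
finger_gap: 0.256
finger_force: 60.0
```

Create fm.py:
```python
from plant import bot, camrig
import numpy as np
from scipy.spatial.transform import Rotation as R
L=[]
for i in range(3): camrig.snapshot("wrist"); s=bot.state(); L.append(np.r_[s['wrist_force'],s['moment']])
print(np.mean(L,0).round(3),s['position'],R.from_quat(s['orientation']).as_matrix()[:,2].round(4),s['finger_gap'],s['finger_force'])
```

```bash
python3 fm.py
```

```text
[-0.188  2.87   0.093  0.411  0.014  0.09 ] [ 0.59355732 -0.01514819  0.15262104] [-0.e+00  3.e-04 -1.e+00] 0.25008366024537093 59.9974000453949
```

Call:
{"name": "step_hand", "arguments": {
  "moves": "0 0 -0.0033 0 0 0;0 0 -0.0067 0 0 0;0 0 -0.01 0 0 0;0 0 -0.0133 0 0 0;0 0 -0.0133 0 0 0;0 0 -0.0133 0 0 0;0 0 -0.0133 0 0 0"
}}

```text
time: 12.2
position: [0.5935, -0.0154, 0.1605]
orientation: [0.999, 0.049, -0.0, 0.0]
wrist_force: [0.3, -0.1, -9.2]
finger_gap: 0.253
finger_force: 60.0
```

```bash
python3 fm.py
```

```text
[ 0.196  0.15  -9.166 -0.054 -0.023  0.01 ] [ 0.59348534 -0.01537613  0.16054371] [-2.e-04  0.e+00 -1.e+00] 0.25593514115852206 59.98953580856323
```

The box is airborne at 9.2 N, with a moment of only 0.02 N m about the pad axis, so it is balanced. Lifting the rest now.

Scaled: -0.108 m / 0.6 = -0.18, -0.094 m / 0.6 = -0.1567.

Call:
{"name": "step_hand", "arguments": {
  "moves": "0 0 -0.0083 0 0 0;0 0 -0.025 0 0 0;0 0 -0.05 0 0 0;0 0 -0.0767 0 0 0;0 0 -0.1033 0 0 0;0 0 -0.13 0 0 0;0 0 -0.1567 0 0 0;0 0 -0.18 0 0 0"
}}

```text
time: 13.15
position: [0.5938, -0.0154, 0.2706]
orientation: [0.999, 0.049, 0.001, 0.0]
wrist_force: [0.4, -0.1, -8.6]
finger_gap: 0.253
finger_force: 60.0
```

Call:
{"name": "step_hand", "arguments": {
  "moves": "0 0 -0.015 0 0 0;0 0 -0.0217 0 0 0;0 0 -0.0233 0 0 0;0 0 -0.0233 0 0 0;0 0 -0.0233 0 0 0;0 0 -0.0233 0 0 0;0 0 -0.0233 0 0 0;0 0 -0.0233 0 0 0"
}}

```text
time: 13.95
position: [0.5935, -0.0154, 0.2823]
orientation: [0.999, 0.049, -0.0, -0.0]
wrist_force: [-0.3, 0.3, -9.2]
finger_gap: 0.25
finger_force: 60.0
```

```bash
python3 fm.py
```

Run:
```python
from plant import bot, camrig
import cv2
s=camrig.snapshot("side")["color"][100:300,190:390,::-1]
cv2.imwrite("pics/end.png",cv2.resize(s,(600,600),interpolation=2))
```

```text
[ 6.49e-01 -1.71e-01 -8.84e+00 -8.50e-02 -3.80e-02  6.00e-03] [ 0.59354773 -0.0153528   0.28260791] [-0.  0. -1.] 0.25456127295320086 59.98933553695679
```

View pics/end.png

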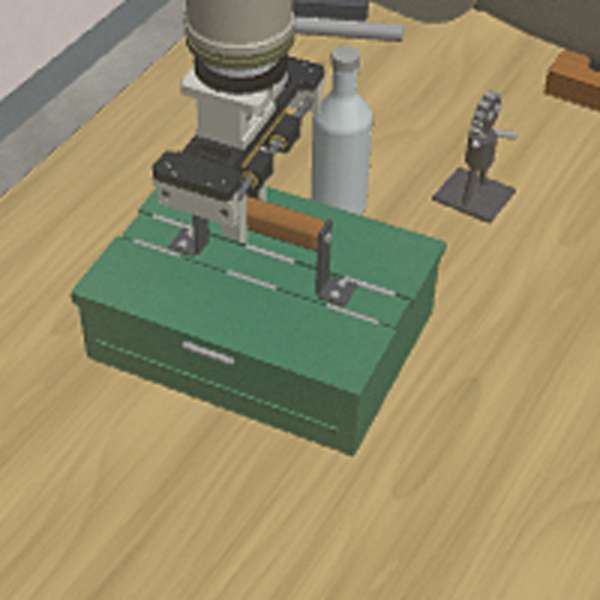

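The box hangs with both lids shut. In the 3x crop its lid corners are (74,297), (363,392) and (443,242). I'll check that it hangs level before handing in.

Run:
```python
from geo import *
S=lambda u,v:crop((u,v),3,(190,100))
D=[([.143,.105,.093],S(74,297)),([-.143,.105,.093],S(363,392)),([-.143,-.105,.093],S(443,242)),([.14,.1,0],S(90,357)),([-.14,.1,0],S(355,455))]
w=lambda p,P:R.from_euler('zyx',p[3:6]).apply(P)+p[:3]
f=lambda p:np.r_[np.concatenate([proj("side",w(p,P))-uv for P,uv in D])]
r=least_squares(lambda p:f(np.r_[.577,-.017,p[0],.101,p[1:3]]),[.13,0,0]);print(r.x,r.fun.round(1))
```

```text
[0.12567727 0.01485948 0.0208943 ] [-1.2 -1.4 -1.2  0.1  0.7  0.3 -0.9  1.  -0.5  0.5]
```

```bash
python3 -c "
from plant import bot, camrig;s=bot.state();print(abs(s['dq']).max(),s['time']);print(bot.close_job())"
```

```text
0.0017960307508144873 14.15
the job is handed in; nothing more can be done
None
```

I shut both lids fully, lifted the box by its handle to about 13 cm above the bench, and handed the job in at 14 s with it held still and level to about 1°; I never steered near the figure, brush or flask.

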